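Flick the printing dial round and stop the empty nest at the loading pointer

ROBOT

A 6-joint arm with a two-finger parallel gripper is mounted at the origin on the work surface. World frame = base frame: x ahead of the robot, y to its left, z up, the work surface at z = 0. Lengths are in mm, angles in rad, forces in N, time in s.
With the tool pointing down it reaches from about 350 to 875 mm from the base axis. Payload 4.2 kg.
Tool frame: the origin (TCP) lies where the fingers leave the gripper's body, on its centre line; the fingertips stand 73 mm ahead of it and the grasp point (between the pads) lies 54 mm ahead of it; z points along the fingers, y is the direction in which the jaws open and shut (so a half turn about z gives the same grasp; the last joint's range is limited). The gripper opens to 85 mm and grips with 20 to 120 N. Pads are 22 mm wide; open, the fingers measure 114 mm over their backs; the gripper's body (76 mm by 85 mm) begins 54 mm behind the grasp point. The pads swing forward as they close: fully open they stand 13 mm farther back than shut.
Start: joints at [-0.885, 0.385, 0.008, 0, -1.194, -0.259], TCP at [258.737, -568.906, 303.912] pointing down, gripper open.
Joint ranges: [-3.14, 3.14], [-1.21, 2.06], [-1.07, 1.41], [-3.16, 2.05], [-2.99, -0.16], [-3.1, 3.1]. Speed limits (rad/s): [2.79, 2.79, 3.14, 3.14, 3.14, 3.14].

INTERFACE

Orientations are given as a unit quaternion [x, y, z, w].
In Python, from bench import arm gives the robot as it stands.
- The arm moves only by the tool apply_moves, never from a script. Its argument "increments" is a list that holds one entry, the list of rows, each a list of 7 numbers: the shift along the tool's x, y, z scaled (see below), then the turn, a rotation vector about the tool's x, y, z scaled (see below), then the gripper's target within -1 to 1 (fully open at 1, half-way at 0, shut at -1). A call has 1 to 10 rows; each row is the pose to reach, as a shift and turn from the pose commanded when the call began, along the tool's axes at that moment; what a row does not reach only later rows make up. The controller multiplies each number of a shift by 100 mm and each number of a turn by 0.5 rad. A row lasts 1/10 s, in which the tool goes at most 50 mm and 8.59 degrees, less where a joint would pass 70% of its speed; a pose out of reach is approached as far as the arm can. A call with a number of a shift or a turn outside -1 to 1 is refused whole. A call with a gripper value outside its range is refused whole. The fingers move at their own pace and stop on an object; the grip force is fixed at half the most. Time passes only in rows, so rows that repeat a pose let the fingers close. It gives the time, the measured TCP pose, the force and the opening at its end, in the units of the state.
- arm.read_state(): the state, without advancing time (a new reading comes with each control period).
- arm.get_image(name): name is "side" or "top" or "wrist"; returns a dict with "img" (420x560x3 uint8, red, green, blue), "fx", "fy", "cx", "cy" (pixels), "pose" (4x4, takes a point from camera to world coordinates). Camera axes: x right, y up, looking along -z (the intrinsics and any distortion apply to the point x, -y, -z); pixel columns grow to the right and rows downward; lengths in mm; the calibration is good to about 2 mm. The wrist camera is an equidistant fisheye: a pixel r from the principal point sees the ray r / f radians off the axis. A picture is of the moment at which its call begins. There is no depth.
- arm.job_done(): hands the job in, once; it reports no verdict.
Trained networks look in a picture, given as the dict that the camera call returned (one of the last four; its "shot" number tells which), for a name from the list of things; names that differ only in an ending like _2 or _b are one class to them, and where a whole thing is asked for, a point or a joint stands for the part that bears it (a point fixed in the world has none). Each returns a list of dicts, best first, with "conf" (0 to 1); they miss things now and then, are a little off and sometimes report something else, mostly with a low value. They report only what shows in the picture. A call takes as long as a camera call. They do not tell look-alikes from the thing itself.
- arm.outline_of(label, picture): "pixels" (420x560 bool, what is visible of it) and "box" ([centre column, centre row, width, height] in pixels, round what is visible of it).
- arm.mark_of(label, picture): "at" ([column, row] in pixels: a listed point, or the origin of a listed thing).
The state is a dict: "clock": time; "joints": joint angles; "joint_vel": joint speeds; "joint_efforts": joint torques, N m; "position": TCP position; "ee_rot": TCP orientation; "contact_force": force on the tool from outside, world axes, zero at the start; "wrist_torque": the same for the moment, N m; "gripper_width": finger opening in mm.
Only numpy, scipy, OpenCV 4.12 (cv2) and the standard library are available. Lean on these libraries where they do the work, as an engineer would, in place of code of your own. Each camera call takes 0.05 s, during which the arm holds its last target.

TASK

Flick the coaster printer's round dial with a fingertip, against one of its upright pegs, so that it spins by itself, untouched, for at least a second, either way round. Then brake it with a fingertip pressed on the dial so that it comes to rest with the index line of the empty nest at the fixed loading pointer; if it stops a little off, ease it onto the mark with the fingertip. Take nothing between the fingers (the pegs are only pushed) and lift nothing, do not touch the three wet printed coasters or shake them out of their nests, leave the other things on the bench alone, and finish with the hand clear.

Things in the scene. Friction and masses are not known exactly. Their poses are not given: they have to be found in the camera images.
- dial_center (a point): centre of the dial's flat upper face, on its upright turning axis. The dial is an aluminium disc, radius 180 mm, about 1.5 kg, face level, 86 mm above the bench. Four nests at 90 degree steps lie 95 mm from the axis. The band of the face from 145 to 180 mm from the axis is bare and clear all round. A hub boss 60 mm wide, 18 mm high, stands in the middle
- dial (a joint): angle turned since the start, rad, growing counter-clockwise seen from above, no stops, counts on over full turns. Free bearing: flicked to 1 to 2 rad/s (a peg pushed at about 0.1 to 0.2 m/s; hit harder it leaps ahead and the next peg soon follows) it coasts 8 to 20 s, losing 0.05 to 0.25 rad/s each second; a fingertip pressed on the face with a few newtons stops it in 0.1 s
- empty_nest (a point): centre of the empty nest, on the dial's upper face, 95 mm from the axis: a flat dark round pad 86 mm wide between three low steel dowels (6 mm in diameter, 6 mm high); the other three nests hold coasters. Turns with the dial
- index_line (a point): outer end of the empty nest's index line, at the dial's rim, on the upper face, 179 mm from the axis and straight outward from the empty nest. Each nest has such a thin black line, 26 mm long, running inward from the rim. Turns with the dial
- pointer_tip (a point): tip of the fixed loading pointer on the robot's side: a dark steel arrow blade 32 mm wide, 30 mm long, 4 mm thick, tapering towards the dial's rim, on an upright bracket 36 mm wide. Tip 183 mm from the dial's axis and 10 mm above its face; blade and bracket stand 183 to 220 mm from the axis, outside the rim, and are no higher than 12 mm above the dial face
- coaster1: freshly printed wet cork coaster, 90 mm wide, 5 mm thick, lying loose in the nest a quarter turn counter-clockwise from the empty one; origin at the centre of its underside
- coaster2: the same in the nest opposite the empty one
- coaster3: the same in the nest a quarter turn clockwise from the empty one
- nest1 (a point): centre of the nest of coaster1, on the dial's face
- nest2 (a point): centre of the nest of coaster2, on the dial's face
- nest3 (a point): centre of the nest of coaster3, on the dial's face
- ink_tub: bystander: white lidded ink tub, 90 mm wide, 105 mm high, standing on the bench to the left of the machine; origin at the centre of its underside
- squeegee: bystander: wooden squeegee with a rubber blade lying flat, 200 mm long (along its own y), 103 mm wide, 26 mm high, left of the machine's far side; origin under the centre of the wood
- blank_stack: bystander: stack of eight blank cork coasters, 90 mm wide, 40 mm high; origin at the centre of its underside
- head (a point): middle of the print head's fixed hinge shaft, 135 mm above the bench and 345 mm from the dial's axis, a quarter turn counter-clockwise from the pointer (the robot's right). Its wooden screen frame, 230 mm wide, is parked upright above it, to 0.46 m above the bench: keep clear
- peg1 (a point): centre of the flat top of the first of four upright steel pegs for turning the dial by hand, 45 degrees counter-clockwise from the empty nest; the pegs stand midway between the nests. Each is 100 mm from the axis, 16 mm in diameter (24 mm in the lowest 4 mm), its top 42 mm above the dial face. Turns with the dial
- peg2 (a point): the same for the second peg, 90 degrees further counter-clockwise from the first
- peg3 (a point): the same for the third peg, 180 degrees further counter-clockwise from the first
- peg4 (a point): the same for the fourth peg, 270 degrees further counter-clockwise from the first
Mind the look-alikes: they are no part of the job. What is shaped like the coaster2 but blue or red is not meant.

How it is judged:
By the outcome, as a careful person would: the job done as asked, in the order asked, and still so for the second after the job is handed in, with the robot touching nothing.
It also fails if it takes over 56 s, if anything falls off the work surface, if the arm or the gripper's body presses on something with over 40 N, if the wrist force passes 120 N, or if a joint passes its speed limit or range.

## Working session

There is one attempt and no reset: what is moved stays moved. The work goes in short steps, Python scripts to look and compute and a tool call to move; the robot and the scene stay as the last step left them, time stands still between calls to the robot, and variables do not carry over. Pictures are saved under pics/ and viewed, and the job is handed in when it is done.

Besides the shell and the picture viewer there is one more tool, called after "Call:" in YAML: its name, and indented under it one key for each argument. apply_moves: Moves the arm, as the interface text tells. Shifts and turns lie within -1 to 1; 1 stands for 100 mm of shift or 0.5 rad of turn. Its arguments: {"type":"object","properties":{"increments":{"type":"array"}},"required":["increments"]}

```bash
mkdir -p pics; ls; cat > h.py <<'E'
import numpy as np, cv2
from bench import arm
def snap(n,fn=None):
    p=arm.get_image(n)
    if fn: cv2.imwrite('pics/'+fn,p['img'][:,:,::-1])
    return p
def ray(p,uv):
    x=(uv[0]-p['cx'])/p['fx'];y=(uv[1]-p['cy'])/p['fy']
    T=np.array(p['pose']);d=T[:3,:3]@np.array([x,-y,-1.]);return T[:3,3],d
def onz(p,uv,z):
    o,d=ray(p,uv);return o+d*(z-o[2])/d[2]
def proj(p,X):
    T=np.array(p['pose']);c=T[:3,:3].T@(np.array(X)-T[:3,3]);return np.array([p['cx']+p['fx']*c[0]/-c[2],p['cy']-p['fy']*c[1]/-c[2]])
E
python3 - <<'E'
from h import *
s=arm.read_state();print(s)
for n in('top','side'):
    p=snap(n,n+'0.png');print(n,p['fx'],p['fy'],p['cx'],p['cy'],np.round(p['pose'],3).tolist(),[k for k in p])
    for l in['dial_center','empty_nest','index_line','pointer_tip','peg1','peg2','peg3','peg4','coaster1','coaster2','coaster3','head','nest1']:
        r=arm.mark_of(l,p)
        print(l,[(np.round(q['at'],1).tolist(),round(q['conf'],2)) for q in r[:4]])
E
```

```text
pics
{'clock': 0.0, 'joints': array([-8.85398773e-01,  3.85551822e-01,  6.60233952e-03, -5.15873178e-04,
       -1.19400716e+00, -2.58590806e-01]), 'joint_vel': array([ 0.00082067,  0.00131334, -0.00183914, -0.00101343, -0.00089286,
       -0.00129042]), 'joint_efforts': array([-1.17047166e-04, -3.92290807e+01,  1.88403583e+01,  4.18614686e+00,
       -4.52326130e-03,  3.46057391e-06]), 'position': array([ 258.56569222, -568.52455614,  302.81257839]), 'ee_rot': array([-2.11694156e-01,  9.77335337e-01,  1.07105683e-03, -2.77580039e-04]), 'contact_force': array([0.27821947, 0.11240721, 0.07097485]), 'wrist_torque': array([ 0.02067617, -0.01859954, -0.00346046]), 'gripper_width': 85.82605888994888}
top 420.64376969116523 420.64376969116523 275.74180591673445 206.59326907462804 [[0.025, 0.994, -0.11, 401.884], [-1.0, 0.025, -0.001, 40.899], [0.002, 0.11, 0.994, 1352.609], [0.0, 0.0, 0.0, 1.0]] ['img', 'fx', 'fy', 'cx', 'cy', 'pose', 'shot']
dial_center [([306.1, 161.1], 0.23)]
empty_nest [([281.6, 170.1], 0.66)]
index_line [([265.1, 149.8], 0.62)]
pointer_tip [([279.5, 255.7], 0.91)]
peg
[... 1429 characters left out ...]
([291.3, 192.1], 0.62)]
peg3 [([269.1, 157.2], 0.94), ([219.7, 177.6], 0.94), ([246.6, 208.6], 0.63), ([291.3, 192.1], 0.62)]
peg4 [([269.1, 157.2], 0.94), ([219.7, 177.6], 0.94), ([246.6, 208.6], 0.63), ([291.3, 192.1], 0.62)]
coaster1 [([370.1, 145.3], 0.97), ([237.0, 169.7], 0.86), ([283.9, 179.7], 0.83), ([346.2, 196.2], 0.67)]
coaster2 [([370.1, 145.3], 0.97), ([237.0, 169.7], 0.86), ([283.9, 179.7], 0.83), ([346.2, 196.2], 0.67)]
coaster3 [([370.1, 145.3], 0.97), ([237.0, 169.7], 0.86), ([283.9, 179.7], 0.83), ([346.2, 196.2], 0.67)]
head [([304.2, 104.9], 0.57), ([221.0, 205.5], 0.44), ([244.5, 208.8], 0.2)]
nest1 [([273.3, 216.5], 0.8), ([240.5, 169.9], 0.75), ([286.0, 179.2], 0.63)]
```

View pics/top0.png

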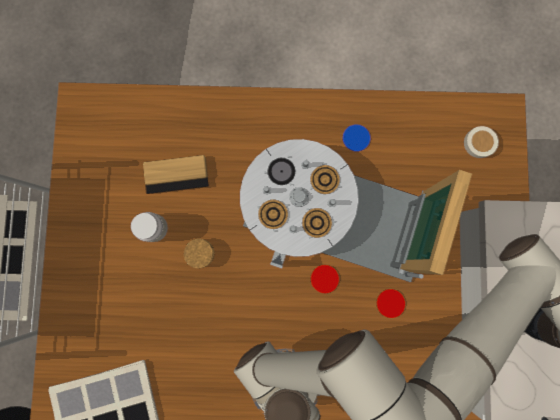

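View pics/side0.png

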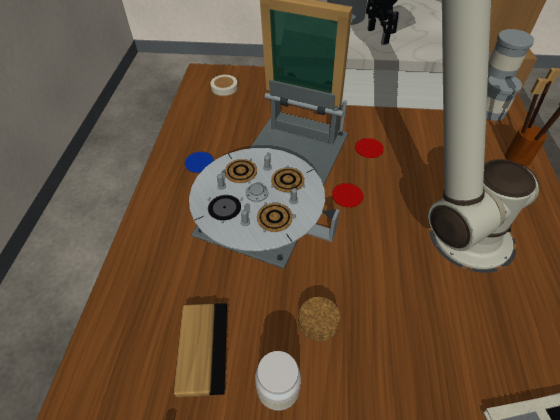

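```bash
python3 - <<'E'
import cv2
a=cv2.imread('pics/top0.png')[120:280,220:380];cv2.imwrite('pics/topc.png',cv2.resize(a,(600,600),interpolation=cv2.INTER_CUBIC))
a=cv2.imread('pics/side0.png')[120:260,160:360];cv2.imwrite('pics/sidec.png',cv2.resize(a,(800,560),interpolation=cv2.INTER_CUBIC))
E
```

```text
(no output)
```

View pics/topc.png

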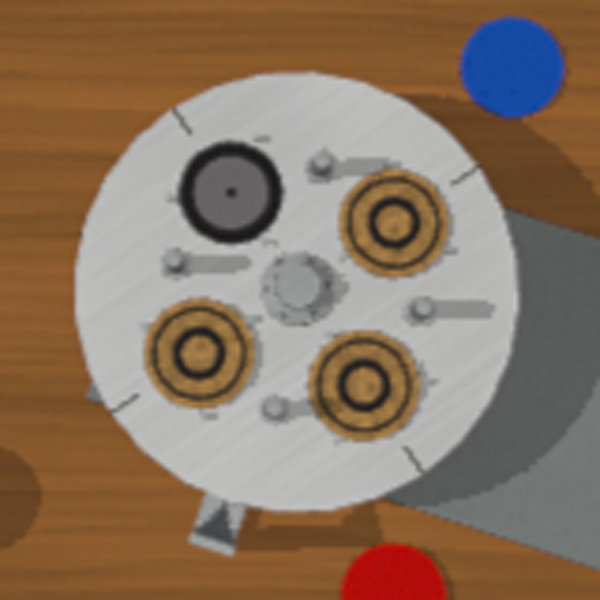

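View pics/sidec.png

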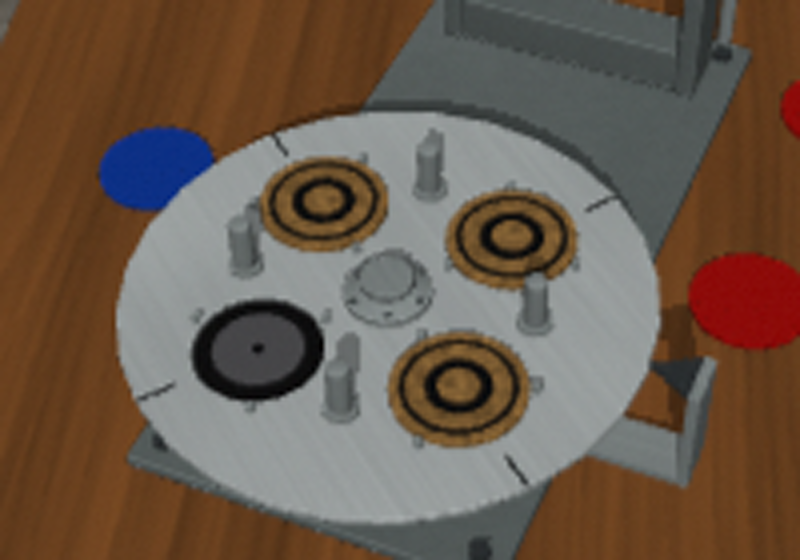

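```bash
cat > fit.py <<'E'
from h import *
from scipy.optimize import least_squares
def pts(c,th):
    P=[]
    for k in range(4):
        a=th+k*np.pi/2
        P.append([c[0]+95*np.cos(a),c[1]+95*np.sin(a),86 if k==0 else 91]) #nest tops
    for k in range(4):
        a=th+np.pi/4+k*np.pi/2
        P.append([c[0]+100*np.cos(a),c[1]+100*np.sin(a),128])
    return P
E
python3 - <<'E'
from fit import *
s=arm.read_state()
top=snap('top');side=snap('side')
# crop coords -> px
tc=lambda u,v:(220+u*160/600-.4,120+v*160/600-.4)
sc=lambda u,v:(160+u/4-.4,120+v/4-.4)
# order: empty, nest1 (ccw seen from above: in top image right=-y, down=-x => up=+x,left=+y ccw standard), 
T={0:tc(232,192),1:tc(200,353),2:tc(364,385),3:tc(394,222),4:tc(174,260),5:tc(273,407),6:tc(420,307),7:tc(320,160)}
S={0:sc(258,348),1:sc(459,387),2:sc(512,236),3:sc(324,201),4:sc(339,366),5:sc(537,277),6:sc(429,142),7:sc(241,220)}
def f(x,ps=((top,T),(side,S))):
    P=pts(x[:2],x[2]);r=[]
    for p,D in ps:
        for k in D: r+=list(proj(p,P[k])-D[k])
    return r
for ps in(((top,T),),((side,S),),((top,T),(side,S))):
    r=least_squares(lambda x:f(x,ps),[440,-20,0.5],loss='soft_l1');print(np.round(r.x,3),np.round(r.fun,1))
x=r.x
# index line checks, pointer
for p,uv in((top,tc(175,108)),(side,sc(137,398))):
    X=onz(p,uv,86);d=X[:2]-x[:2];print('line',X,np.hypot(*d),np.arctan2(d[1],d[0]))
for p,n in((top,'t'),(side,'s')):
    for q in arm.mark_of('pointer_tip',p)[:2]:
        X=onz(p,q['at'],96);d=X[:2]-x[:2];print('ptr',q['at'],X,np.hypot(*d),np.arctan2(d[1],d[0]))
for p,uv in((top,tc(235,550)),):
    X=onz(p,uv,96);d=X[:2]-x[:2];print('ptrbase',X,np.hypot(*d),np.arctan2(d[1],d[0]))
for uv in(tc(205,493),tc(245,500),tc(190,545),tc(235,556)):
    X=onz(top,uv,96);d=X[:2]-x[:2];print('corner',X,np.hypot(*d),np.arctan2(d[1],d[0]))
E
```

```text
[574.653 -25.768   0.618] [-0.6  0.3 -0.5  0.2 -0.3  0.2 -0.3  0.4 -0.2 -0.6  0.5  0.   1.1 -0.2
  0.5 -0.3]
[573.925 -27.355   0.617] [ 0.3  0.1  0.2 -0.5  0.1 -0.3  0.1 -0.4 -0.4 -0.1  0.1  0.3  0.   0.8
 -0.3  0.3]
[574.188 -26.51    0.618] [-0.3  0.5 -0.2  0.3 -0.1  0.3 -0.1  0.5  0.1 -0.5  0.7  0.2  1.4 -0.1
  0.8 -0.1  0.1  0.3  0.1 -0.3 -0.  -0.1 -0.1 -0.1 -0.5  0.2 -0.1  0.5
 -0.1  1.  -0.5  0.5]
line [721.97824145  76.0589693   86.        ] 179.89592767679855 0.6066998226690932
line [720.92613294  74.87100212  86.        ] 178.35465054946835 0.6045911794178833
ptr [281.6, 250.8] [409.84284011  21.64016513  96.        ] 171.25324755646355 2.8565840345741202
ptr [321.1, 210.6] [403.52081145  26.95023342  96.        ] 178.8440370148846 2.838028712441935
ptrbase [364.3866362   18.59187002  96.        ] 214.59416826045106 2.9298390867346398
corner [408.50640828  43.40114021  96.        ] 179.827354869337 2.7422962311380017
corner [403.79358579  11.59581691  96.        ] 174.60298410702873 2.9215770927581626
corner [367.40235085  54.19399576  96.        ] 221.97597859780902 2.769492616412945
corner [359.6999929   18.48186375  96.        ] 219.155732939727 2.9348244327503656
```

```bash
python3 - <<'E'
from h import *
top=snap('top');side=snap('side')
for uv in((404,268),(441,273),(470,175),(459,170),(400,262),(420,278)):
    print(uv,[np.round(onz(top,uv,z)[:2]).tolist() for z in(100,150,300,460)])
for uv in((262,5),(350,15),(268,97),(342,105),(267,140),(342,150)):
    print('s',uv,[np.round(onz(side,uv,z)[:2]).tolist() for z in(100,150,300,460)])
a=top['img'][235:285,260:310,::-1];cv2.imwrite('pics/ptr_t.png',cv2.resize(a,(600,600),interpolation=cv2.INTER_CUBIC))
a=side['img'][190:250,295:355,::-1];cv2.imwrite('pics/ptr_s.png',cv2.resize(a,(600,600),interpolation=cv2.INTER_CUBIC))
E
```

```text
(404, 268) [[368.0, -340.0], [370.0, -325.0], [374.0, -280.0], [378.0, -231.0]]
(441, 273) [[357.0, -449.0], [358.0, -430.0], [364.0, -371.0], [370.0, -308.0]]
(470, 175) [[652.0, -542.0], [642.0, -519.0], [612.0, -449.0], [580.0, -375.0]]
(459, 170) [[667.0, -509.0], [656.0, -488.0], [624.0, -422.0], [591.0, -351.0]]
(400, 262) [[386.0, -329.0], [386.0, -314.0], [388.0, -270.0], [390.0, -223.0]]
(420, 278) [[341.0, -387.0], [343.0, -370.0], [350.0, -319.0], [358.0, -264.0]]
s (262, 5) [[687.0, -1081.0], [672.0, -970.0], [626.0, -638.0], [577.0, -284.0]]
s (350, 15) [[317.0, -1014.0], [325.0, -908.0], [348.0, -588.0], [373.0, -247.0]]
s (268, 97) [[589.0, -432.0], [580.0, -362.0], [552.0, -151.0], [523.0, 74.0]]
s (342, 105) [[351.0, -408.0], [357.0, -339.0], [373.0, -133.0], [392.0, 87.0]]
s (267, 140) [[569.0, -223.0], [561.0, -166.0], [537.0, 6.0], [511.0, 189.0]]
s (342, 150) [[351.0, -198.0], [357.0, -142.0], [374.0, 25.0], [392.0, 202.0]]
```

View pics/ptr_t.png

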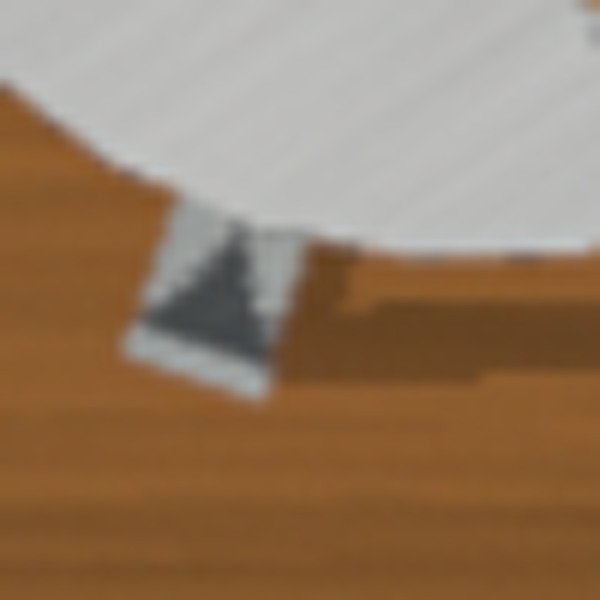

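View pics/ptr_s.png

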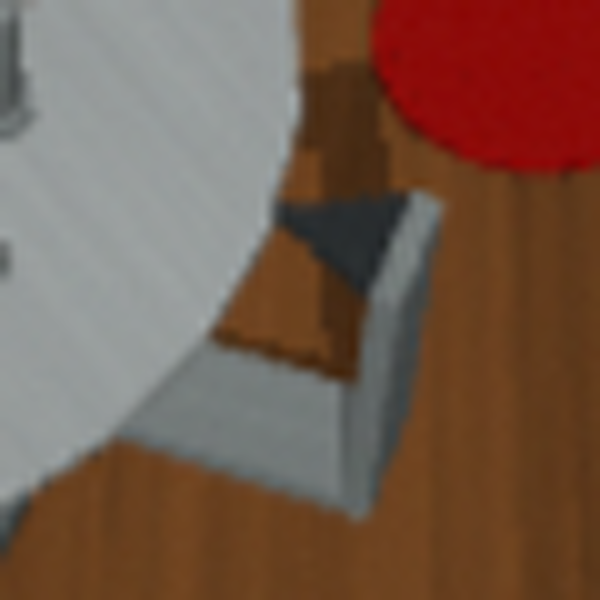

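```bash
cat > conv.py <<'E'
import numpy as np
from scipy.spatial.transform import Rotation as R
def rows(p0,q0,W):
    r=R.from_quat(q0)
    for w in W:
        print(np.round(r.inv().apply(np.array(w)-p0)/100,3).tolist())
E
python3 - <<'E'
from h import *
from conv import rows
rows([258.737,-568.906,303.912],[-.21169,.97734,0,0],[(244,-528,304),(230,-490,304),(216,-450,304),(202,-410,304),(200,-370,304),(206,-330,304),(220,-295,304),(240,-262,304),(265,-232,304),(292,-200,304)])
top=snap('top');side=snap('side')
c=np.array([574.2,-26.5])
for p,uv in((top,(279.3,253.0)),(side,(322,210.5))):
    X=onz(p,uv,96);d=X[:2]-c;print(X,np.hypot(*d),np.arctan2(d[1],d[0]))
E
```

```text
[-0.035, 0.433, -0.001]
[-0.065, 0.837, -0.001]
[-0.103, 1.259, -0.001]
[-0.141, 1.681, -0.001]
[-0.288, 2.054, -0.001]
[-0.508, 2.393, -0.001]
[-0.781, 2.654, -0.001]
[-1.099, 2.872, -0.001]
[-1.451, 3.041, -0.001]
[-1.829, 3.221, -0.001]
[403.17565778  28.31413278  96.        ] 179.59374928896295 2.831431812139662
[401.28239022  26.42398643  96.        ] 180.83541719726114 2.8445811898054423
```

Call:
apply_moves:
  increments:
    - [[-0.03,0.45,0,0,0,0.28,-1],[-0.07,0.9,0,0,0,0.57,-1],[-0.08,1.0,0,0,0,0.853,-1]]

```text
clock: 2.1
position: [222.7, -471.1, 303.7]
ee_rot: [0.003, 1.0, 0.001, -0.0]
contact_force: [0.2, 0.0, 1.1]
gripper_width: 43.8
```

Call:
apply_moves:
  increments:
    - [[0.12,0.45,0,0,0,0,-1],[0.2,0.8,0,0,0,0,-1],[0.22,1.0,0,0,0,0,-1]]

```text
clock: 2.4
position: [201.3, -372.4, 304.0]
ee_rot: [-0.0, 1.0, 0.0, 0.0]
contact_force: [0.3, -0.8, 0.3]
gripper_width: 0.0
```

Call:
apply_moves:
  increments:
    - [[-0.03,0.4,0,0,0,0,-1],[-0.15,0.75,0,0,0,0,-1],[-0.36,1.0,0,0,0,0,-1]]

```text
clock: 2.7
position: [237.5, -272.8, 304.3]
ee_rot: [0.0, 1.0, -0.0, 0.001]
contact_force: [0.5, -0.2, 0.5]
gripper_width: -0.3
```

Call:
apply_moves:
  increments:
    - [[-0.22,0.3,0,0,0,0,-1],[-0.46,0.6,0,0,0,0,-1],[-0.7,0.95,0,0,0,0,-1]]

```text
clock: 3.0
position: [309.2, -178.3, 304.4]
ee_rot: [0.0, 1.0, -0.0, 0.001]
contact_force: [1.5, 0.2, -0.1]
gripper_width: -0.3
```

Call:
apply_moves:
  increments:
    - [[-0.1,0.4,0,0,0,0,-1],[-0.22,0.75,0,0,0,0,-1],[-0.35,1.0,0,0,0,0,-1]]

```text
clock: 3.3
position: [343.6, -77.7, 304.4]
ee_rot: [-0.001, 1.0, 0.0, 0.001]
contact_force: [1.4, 0.3, -0.6]
gripper_width: -0.2
```

Call:
apply_moves:
  increments:
    - [[-0.3,0.35,0,0,0,0,-1],[-0.6,0.7,0.2,0,0,0,-1],[-0.9,1.0,0.4,0,0,0,-1]]

```text
clock: 3.6
position: [434.7, 22.5, 264.4]
ee_rot: [-0.001, 1.0, 0.001, 0.002]
contact_force: [0.4, -0.6, 0.5]
gripper_width: 0.1
```

Call:
apply_moves:
  increments:
    - [[-0.4,0.03,0.3,0,0,0,-1],[-0.4,0.03,0.6,0,0,0,-1],[-0.4,0.03,0.6,0,0,0,-1]]

```text
clock: 3.9
position: [471.7, 23.1, 199.9]
ee_rot: [0.0, 1.0, -0.001, -0.005]
contact_force: [-1.2, -1.5, -0.8]
gripper_width: 0.3
```

```bash
python3 - <<'E'
from h import *
side=snap('side','side1.png');w=snap('wrist','wrist1.png')
print(w['fx'],w['cx'],w['cy'],np.round(w['pose'],3).tolist(),arm.read_state()['position'])
a=side['img'][100:260,140:360,::-1];cv2.imwrite('pics/side1c.png',cv2.resize(a,(792,576),interpolation=cv2.INTER_CUBIC))
E
```

```text
325.19226210127806 280.83937400488554 210.7623817828173 [[-0.001, -0.952, -0.306, 392.532], [1.0, -0.002, 0.002, 22.327], [-0.002, -0.306, 0.952, 272.679], [0.0, 0.0, 0.0, 1.0]] [473.33823578  23.30969517 204.21039085]
```

View pics/side1c.png

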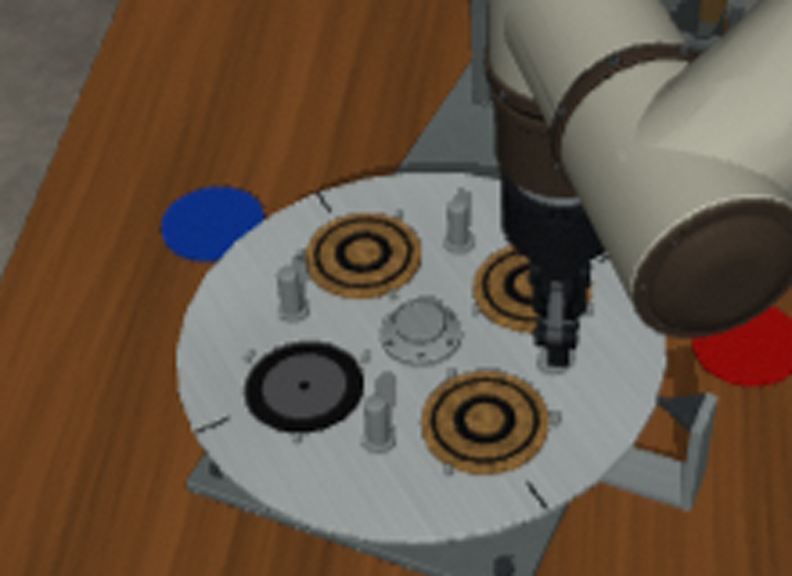

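View pics/wrist1.png

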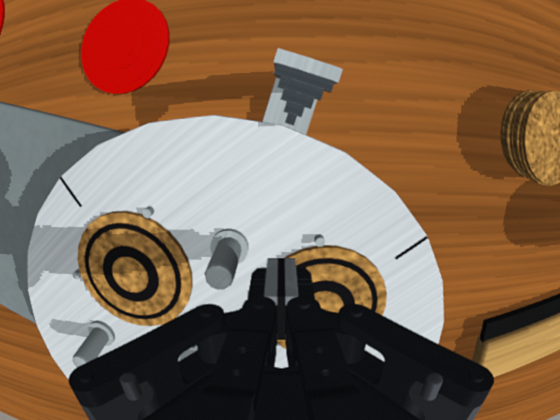

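```bash
python3 - <<'E'
from h import *
p=dict(fx=413.56,fy=413.56,cx=272.65,cy=208.71,pose=[[-0.994, 0.068, -0.08, 441.331], [-0.104, -0.767, 0.633, 693.826], [-0.018, 0.638, 0.77, 901.876],[0,0,0,1]])
for z in(121,131,141):
  for y in(9,37):print(z,y,proj(p,[473.3,y+0,z]))
print(proj(p,[475.7,-9.5,128]))
E
```

```text
121 9 [293.97949703 197.05401577]
121 37 [293.16913967 205.56225355]
131 9 [294.06670952 194.40425605]
131 37 [293.25171338 202.93082473]
141 9 [294.15523627 191.71456559]
141 37 [293.3355534  200.25904151]
[293.61362063 189.67093367]
```

Call:
apply_moves:
  increments:
    - [[-0.02,0,0.15,0,0,0,-1],[-0.02,0,0.26,0,0,0,-1],[-0.02,0,0.26,0,0,0,-1]]

```text
clock: 4.3
position: [474.8, 23.2, 178.2]
ee_rot: [0.0, 1.0, -0.0, -0.0]
contact_force: [-0.0, -0.7, 0.2]
gripper_width: 0.3
```

```bash
python3 - <<'E'
from h import *
w=snap('wrist','wrist2.png');s=arm.read_state()
print(s['position'],s['contact_force'])
E
```

```text
[475.26115838  23.30902374 178.71179926] [-0.21698182 -0.28053787  0.0082561 ]
```

View pics/wrist2.png

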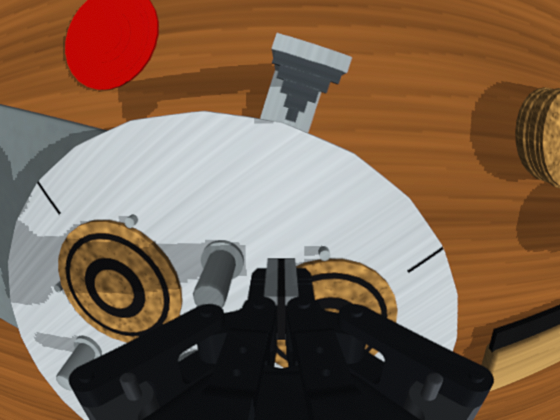

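Call:
apply_moves:
  increments:
    - [[0,-0.04,0,0,0,0,-1],[0,-0.1,0,0,0,0,-1],[0,-0.19,0,0,0,0,-1],[0,-0.3,0,0,0,0,-1],[0,-0.42,0,0,0,0,-1],[0,-0.55,0,0,0,0,-1],[0,-0.6,0,0,0,0,-1],[0.02,-0.6,-0.3,0,0,0,-1],[0.2,-0.62,-0.6,0,0,0,-1],[0.4,-0.65,-0.7,0,0,0,-1]]

```text
clock: 5.35
position: [436.7, -41.8, 250.5]
ee_rot: [-0.0, 1.0, 0.0, 0.003]
contact_force: [0.0, -0.3, 0.6]
gripper_width: 0.2
```

```bash
python3 - <<'E'
from h import *
a=snap('side','sA.png');s=arm.read_state();b=snap('wrist','wA.png')
np.savez('A.npz',side=a['img'],wrist=b['img'],wp=b['pose'],sp=a['pose'],c=s['clock'])
print(s['clock'],s['position'],s['contact_force'])
E
```

```text
5.4 [433.29263896 -42.37194256 250.67114775] [-4.95059066 -0.51278627 -0.53061024]
```

View pics/sA.png

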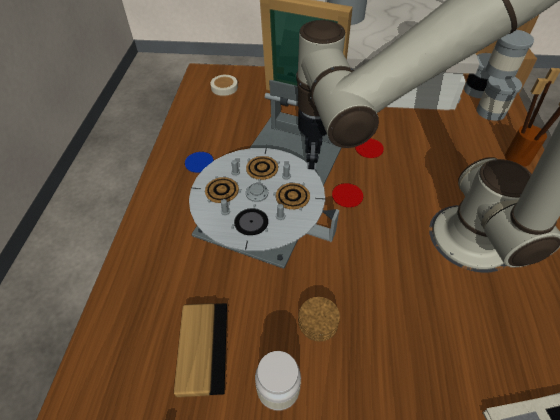

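View pics/wA.png

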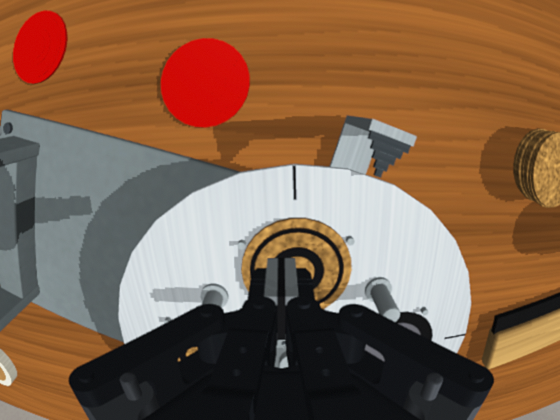

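```bash
cat > ang.py <<'E'
from h import *
C=np.array([574.2,-26.5])
def projw(p,X,fish):
    T=np.array(p['pose']);c=(np.asarray(X)-T[:3,3])@T[:3,:3]
    x,y,z=c[...,0],-c[...,1],-c[...,2]
    if fish:
        rr=np.hypot(x,y);t=np.arctan2(rr,z);k=t/np.maximum(rr,1e-9)
    else: k=1/z
    return p['cx']+p['fx']*x*k,p['cy']+p['fy']*y*k
def unwrap(p,fish,C=C,N=1440,rs=np.arange(40,179,1.0),z=86.):
    th=np.arange(N)*2*np.pi/N
    X=np.stack([C[0]+rs[:,None]*np.cos(th),C[1]+rs[:,None]*np.sin(th),np.full((len(rs),N),z)],-1)
    u,v=projw(p,X,fish)
    return cv2.remap(p['img'],u.astype(np.float32),v.astype(np.float32),cv2.INTER_LINEAR,borderMode=cv2.BORDER_CONSTANT,borderValue=(200,200,200))
def angle(p,fish=False,ret=False,lo=None,hi=None):
    U=unwrap(p,fish).astype(float);N=U.shape[1]
    g=U.mean(2)
    band=g[118:136]         # r 158..176
    d=cv2.blur(band,(101,1))-band   # dark lines positive
    d=np.clip(d,0,40).mean(0)
    w=np.exp(-0.5*(np.arange(-8,9)/2.5)**2)
    pad=np.r_[d[-8:],d,d[:8]];s=np.convolve(pad,w,'valid')
    s4=sum(np.minimum(np.roll(s,-k*N//4),80) for k in range(4))[:N//4]
    sat=U.max(2)-U.min(2)
    dark=sat[35:75].mean(0); dark=np.convolve(np.r_[dark[-60:],dark,dark[:60]],np.ones(121)/121,'valid')
    i=int(np.argmax(s4)); 
    # subpixel
    a,b,c=s4[i-1],s4[i],s4[(i+1)%(N//4)];off=.5*(a-c)/(a-2*b+c) if (a-2*b+c) else 0
    cand=[(i+k*N//4) for k in range(4)]
    # nest template: saturation
    sv=[dark[c%N] for c in cand]
    return (i+off)*2*np.pi/N, [round(x,1) for x in sv],[round(s[c%N]) for c in cand]
E
cat > t.py <<'E'
from ang import *
z=np.load('A.npz')
p=dict(img=z['side'],pose=z['sp'],fx=413.5597,fy=413.5597,cx=272.6458,cy=208.7125)
q=dict(img=z['wrist'],pose=z['wp'],fx=325.192,fy=325.192,cx=280.839,cy=210.762)
for a,f in((p,0),(q,1)):
    print(angle(a,f)); U=unwrap(a,f); cv2.imwrite('pics/U%d.png'%f,cv2.resize(U[:,:,::-1],(800,300)))
im=cv2.imread('pics/side0.png')[:,:,::-1].copy();p['img']=im;print(angle(p,0))
E
python3 t.py; python3 -c "
import cv2,numpy as np;cv2.imwrite('pics/UU.png',np.vstack([cv2.imread('pics/U%d.png'%f)for f in(0,1)]))"
```

```text
(np.float64(1.533708080190017), [np.float64(2.0), np.float64(42.7), np.float64(46.4), np.float64(43.5)], [136, 130, 114, 119])
(np.float64(0.032724923474893676), [np.float64(3.9), np.float64(4.7), np.float64(31.8), np.float64(8.9)], [0, 117, 110, 251])
(np.float64(0.5999569303730508), [np.float64(2.2), np.float64(42.8), np.float64(43.1), np.float64(46.2)], [135, 121, 118, 100])
```

View pics/UU.png

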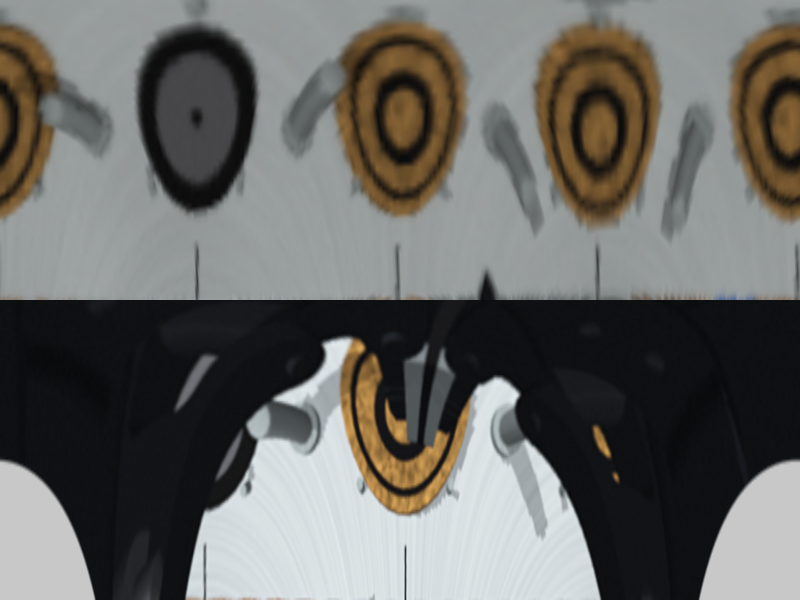

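Call:
apply_moves:
  increments:
    - [[0.1,-0.15,0.25,0,0,0,-1],[0.17,-0.26,0.5,0,0,0,-1],[0.17,-0.26,0.7,0,0,0,-1]]

```text
clock: 5.75
position: [417.3, -68.6, 176.2]
ee_rot: [0.001, 1.0, -0.0, -0.001]
contact_force: [0.4, -0.1, -0.1]
gripper_width: -0.2
```

```bash
cat > m.py <<'E'
from ang import *
import sys
s=arm.read_state();p=snap('side',sys.argv[1]+'.png');r=angle(p)
k=int(np.argmin(r[1]));print(s['clock'],round(float(r[0]),4),'empty at',round(float(r[0]+k*np.pi/2),4),r[1:],s['position'],s['contact_force'])
E
python3 m.py sB
```

```text
5.75 0.4123 empty at 1.9831 ([np.float64(42.2), np.float64(2.1), np.float64(42.3), np.float64(45.6)], [155, 121, 235, 103]) [417.2817085  -68.58090459 176.2417048 ] [ 0.42684898 -0.06880004 -0.05904232]
```

Call:
apply_moves:
  increments:
    - [[0,0,0.05,0,0,0,-1],[0,0,0.05,0,0,0,-1],[0,0,0.05,0,0,0,-1]]

```text
clock: 6.1
position: [419.4, -67.3, 173.5]
ee_rot: [-0.0, 1.0, 0.0, 0.001]
contact_force: [0.3, -0.1, 0.2]
gripper_width: 0.1
```

```bash
python3 m.py sC
```

```text
6.1 0.7876 empty at 2.3584 ([np.float64(42.2), np.float64(2.1), np.float64(43.9), np.float64(45.6)], [139, 143, 109, 132]) [419.38404151 -67.30207004 173.53734769] [ 0.30124032 -0.09909589  0.18700548]
```

Call:
apply_moves:
  increments:
    - [[0,0,0.05,0,0,0,-1],[0,0,0.1,0,0,0,-1],[0,0,0.11,0,0,0,-1],[0,0,0.17,0,0,0,-1],[0,0,0.17,0,0,0,-1]]

```text
clock: 6.65
position: [419.2, -68.2, 158.5]
ee_rot: [-0.002, 1.0, -0.001, 0.0]
contact_force: [-6.6, -1.3, 24.2]
gripper_width: -0.1
```

```bash
python3 m.py sD
```

```text
6.65 1.2108 empty at 2.7816 ([np.float64(42.3), np.float64(2.1), np.float64(45.5), np.float64(43.1)], [119, 125, 103, 137]) [419.23348091 -68.18839935 158.54029123] [-6.55023765 -1.27021533 24.17812891]
```

```bash
python3 m.py sE; python3 - <<'E'
from ang import *
top=snap('top');s=snap('side');w=snap('wrist','wE.png');print(arm.read_state()['contact_force'])
a=top['img'][225:275,255:305,::-1];b=s['img'][190:240,295:345,::-1]
f=lambda a:cv2.resize(a,(400,400),interpolation=cv2.INTER_CUBIC)
cv2.imwrite('pics/E.png',np.hstack([f(a),f(b)]))
E
```

```text
6.7 1.2108 empty at 2.7816 ([np.float64(42.1), np.float64(2.1), np.float64(45.4), np.float64(43.1)], [144, 135, 112, 152]) [419.17164731 -68.11048345 158.52801625] [-7.036283   -1.90550871 23.48416822]
[-6.10840608 -1.26904543 23.08896594]
```

View pics/E.png

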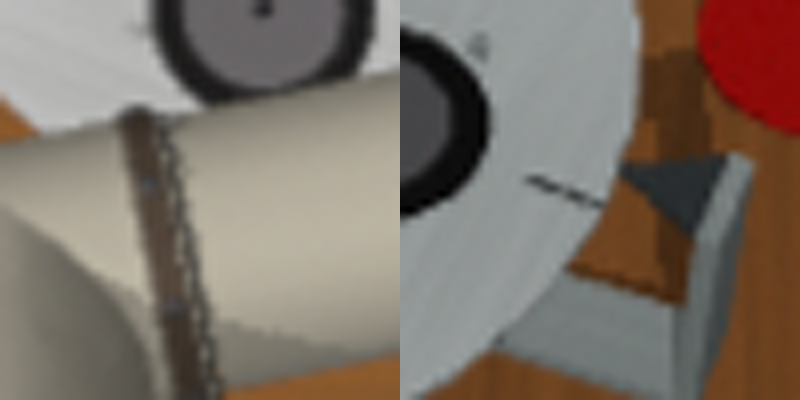

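View pics/wE.png

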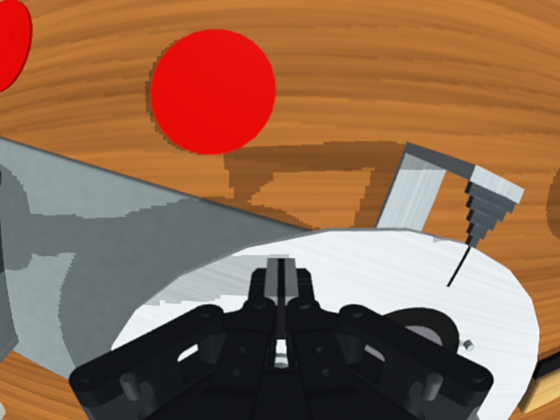

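Call:
apply_moves:
  increments:
    - [[0,0,-0.01,0,0,0,-1],[0,0,-0.01,0,0,0,-1],[0,-0.015,-0.01,0,0,0,-1],[-0.01,-0.03,-0.01,0,0,0,-1],[-0.01,-0.045,-0.01,0,0,0,-1],[-0.015,-0.06,-0.01,0,0,0,-1],[-0.02,-0.075,-0.01,0,0,0,-1],[-0.024,-0.09,-0.01,0,0,0,-1],[-0.024,-0.09,-0.01,0,0,0,-1],[-0.024,-0.09,-0.01,0,0,0,-1]]

```text
clock: 7.9
position: [422.0, -76.8, 158.6]
ee_rot: [-0.001, 1.0, -0.0, 0.001]
contact_force: [-2.8, -0.7, 13.7]
gripper_width: 0.0
```

```bash
python3 m.py sF
```

```text
7.9 1.2632 empty at 2.834 ([np.float64(42.5), np.float64(2.0), np.float64(45.3), np.float64(42.6)], [113, 119, 86, 106]) [421.975777   -76.75000147 158.62940409] [-2.81022449 -0.72818352 13.67693021]
```

```bash
python3 - <<'E'
from ang import *
s=snap('side');w=snap('wrist')
a=w['img'][190:270,420:520,::-1];b=s['img'][190:240,295:345,::-1]
cv2.imwrite('pics/F.png',np.hstack([cv2.resize(a,(400,320),interpolation=cv2.INTER_CUBIC),cv2.resize(b,(320,320),interpolation=cv2.INTER_CUBIC)]))
# where side/wrist see pointer tip ideal for angles
for al in(2.834,2.84,2.846):
  for p,f in((s,0),(w,1)):
    print(al,f,[np.round(projw(p,np.array([574.2+r*np.cos(al),-26.5+r*np.sin(al),z]),f),1).tolist() for r,z in((153,86),(179,86),(183,96),(213,96))])
E
```

```text
2.834 0 [[311.1, 210.3], [320.8, 213.3], [322.6, 211.3], [334.0, 214.9]]
2.834 1 [[454.3, 279.1], [475.1, 238.2], [487.8, 238.7], [511.1, 185.5]]
2.84 0 [[311.2, 210.0], [320.9, 213.0], [322.7, 211.0], [334.2, 214.5]]
2.84 1 [[453.1, 278.8], [473.7, 237.7], [486.4, 238.2], [509.5, 184.7]]
2.846 0 [[311.4, 209.7], [321.1, 212.7], [322.9, 210.7], [334.3, 214.2]]
2.846 1 [[451.9, 278.5], [472.3, 237.2], [485.0, 237.7], [507.9, 183.9]]
```

View pics/F.png

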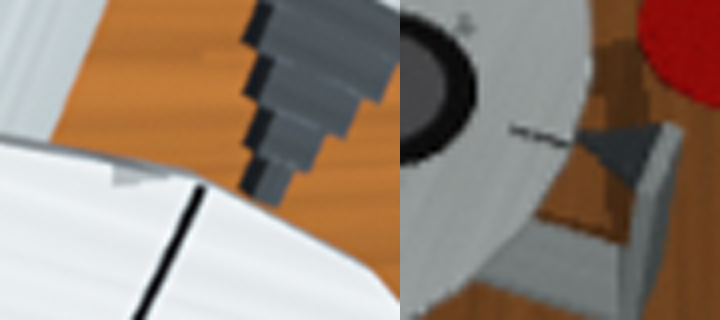

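```bash
python3 - <<'E'
from ang import *
from scipy.optimize import least_squares
im=cv2.imread('pics/sF.png')[:,:,::-1].copy()
pose=np.load('A.npz')['sp']
p=dict(img=im,pose=pose,fx=413.5597,fy=413.5597,cx=272.6458,cy=208.7125)
def lines(Cc,th):
    U=unwrap(p,False,C=Cc,N=5760).astype(float).mean(2)[118:136]
    d=np.clip(cv2.blur(U,(401,1))-U,0,60).mean(0);o=[]
    for k in range(4):
        i0=int((th+k*np.pi/2)/(2*np.pi)*5760);idx=(i0+np.arange(-50,51));v=d[idx%5760];v=np.where(v>v.max()*.4,v,0)
        o.append(((v*np.arange(-50,51)).sum()/v.sum()+i0)*2*np.pi/5760-k*np.pi/2)
    return np.array(o)
print(lines(C,2.834))
def f(x): l=lines(C+x,2.834);return l-l.mean()
r=least_squares(f,[0,0],diff_step=.5,x_scale=1.)
best=min(((np.abs(f(np.array([a,b]))).sum(),a,b) for a in np.arange(-4,4.1,.5) for b in np.arange(-4,4.1,.5)))
x=np.array(best[1:]);print(best,lines(C+x,2.834))
for uv in((322,210.5),(322.3,210.9),(322,211)):
    X=onz(p,uv,96);d=X[:2]-C-x;print(np.hypot(*d),np.arctan2(d[1],d[0]))
E
```

```text
[2.85197942 2.8542306  2.8518075  2.84933595]
(np.float64(0.002531111253833096), np.float64(0.5), np.float64(0.0)) [2.85269656 2.85139957 2.85117693 2.85241105]
181.31367952274832 2.8453875079937685
182.42796821863635 2.8401705863957756
181.8391305157134 2.8369049828104806
```

Call:
apply_moves:
  increments:
    - [[0.003,0.01,0,0,0,0,-1],[0.005,0.02,0,0,0,0,-1],[0.005,0.02,0,0,0,0,-1],[0.005,0.02,0,0,0,0,-1]]

```text
clock: 8.45
position: [421.3, -74.7, 158.6]
ee_rot: [-0.001, 1.0, -0.0, 0.001]
contact_force: [-2.3, -1.3, 13.9]
gripper_width: 0.2
```

```bash
cat > m2.py <<'E'
from ang import *
import sys
def lines(p,Cc,th):
    U=unwrap(p,False,C=Cc,N=5760).astype(float).mean(2)[118:136]
    d=np.clip(cv2.blur(U,(401,1))-U,0,60).mean(0);o=[]
    for k in range(4):
        i0=int((th+k*np.pi/2)/(2*np.pi)*5760);idx=(i0+np.arange(-50,51));v=d[idx%5760];v=np.where(v>v.max()*.4,v,0)
        o.append(((v*np.arange(-50,51)).sum()/v.sum()+i0)*2*np.pi/5760-k*np.pi/2)
    return np.array(o)
s=arm.read_state();p=snap('side',sys.argv[1]+'.png');l=lines(p,C+[.5,0],2.84);print(s['clock'],l,l.mean(),s['position'],s['contact_force'])
E
python3 m2.py sG
```

```text
8.45 [2.84037086 2.83734148 2.83648683 2.83979913] 2.8384995763227607 [421.33416701 -74.74011495 158.59412523] [-2.27727343 -1.34617473 13.91189468]
```

Call:
apply_moves:
  increments:
    - [[0,0,-0.005,0,0,0,-1],[0,0,-0.01,0,0,0,-1],[0,0,-0.02,0,0,0,-1],[0,0,-0.05,0,0,0,-1],[0,0,-0.2,0,0,0,-1],[0.1,0,-0.5,0,0,0,-1],[0.3,0,-0.8,0,0,0,-1],[0.4,0,-0.95,0,0,0,-1]]

```text
clock: 9.3
position: [379.8, -74.5, 253.7]
ee_rot: [-0.0, 1.0, 0.0, 0.001]
contact_force: [0.5, 0.1, -0.5]
gripper_width: -0.0
```

```bash
python3 m2.py sH
```

```text
9.3 [2.8358401 2.8337383 2.8343477 2.8355646] 2.8348726758756486 [379.77343728 -74.54311945 253.71685834] [ 0.45669124  0.1427058  -0.49122487]
```

Call:
apply_moves:
  increments:
    - [[0,0,0,0,0,0,-1],[0,0,0,0,0,0,-1],[0,0,0,0,0,0,-1],[0,0,0,0,0,0,-1],[0,0,0,0,0,0,-1],[0,0,0,0,0,0,-1],[0,0,0,0,0,0,-1],[0,0,0,0,0,0,-1],[0,0,0,0,0,0,-1],[0,0,0,0,0,0,-1]]

```text
clock: 10.35
position: [380.4, -74.5, 252.0]
ee_rot: [-0.0, 1.0, 0.0, 0.0]
contact_force: [0.4, -0.6, -0.3]
gripper_width: -0.1
```

```bash
python3 m2.py sI; python3 - <<'E'
from ang import *
s=snap('side');w=snap('wrist','wI.png')
print(np.array(projw(w,np.array([574.2+183*np.cos(2.84),-26.5+183*np.sin(2.84),96]),1)))
a=s['img'][190:240,295:345,::-1];b=s['img'][120:260,160:360,::-1]
cv2.imwrite('pics/I.png',np.hstack([cv2.resize(a,(350,350),interpolation=cv2.INTER_CUBIC),cv2.resize(b,(450,350),interpolation=cv2.INTER_CUBIC)]))
E
```

```text
10.35 [2.83583399 2.83401164 2.83437471 2.83555403] 2.834943592245092 [380.38902692 -74.53036384 251.95428144] [ 0.36121718 -0.553857   -0.28050583]
[409.91140015 241.42400972]
```

View pics/I.png

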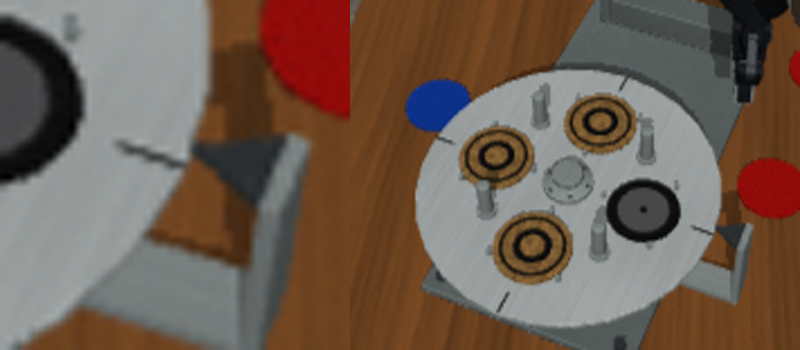

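View pics/wI.png

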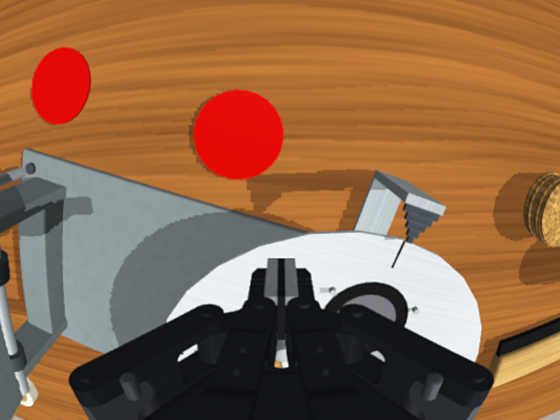

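```bash
python3 - <<'E'
from ang import *
w=snap('wrist');a=w['img'][195:275,370:450,::-1]
cv2.imwrite('pics/J.png',cv2.resize(a,(640,640),interpolation=cv2.INTER_CUBIC))
for al in(2.825,2.835,2.845):
    print(al,[np.round((np.array(projw(w,np.array([574.2+r*np.cos(al),-26.5+r*np.sin(al),z]),1))-[370,195]+.5)*8).tolist() for r,z in((153,86),(179,86),(183,98),(213,98))])
E
```

```text
2.825 [[193.0, 591.0], [295.0, 378.0], [353.0, 390.0], [477.0, 118.0]]
2.835 [[181.0, 588.0], [281.0, 374.0], [338.0, 386.0], [459.0, 112.0]]
2.845 [[168.0, 584.0], [267.0, 369.0], [323.0, 381.0], [442.0, 106.0]]
```

View pics/J.png

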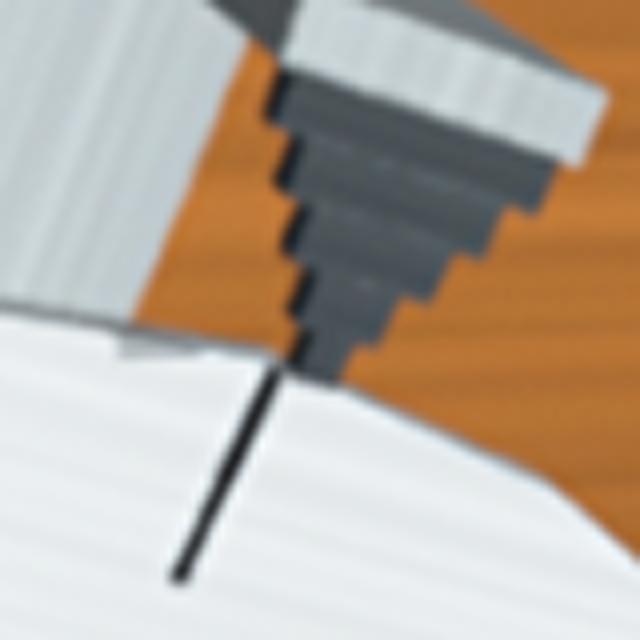

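Call:
apply_moves:
  increments:
    - [[-0.1,0,0.15,0,0,0,-1],[-0.3,0,0.45,0,0,0,-1],[-0.4,0,0.75,0,0,0,-1],[-0.4,0,0.88,0,0,0,-1],[-0.4,0,0.9,0,0,0,-1],[-0.4,0,0.92,0,0,0,-1],[-0.4,0,0.935,0,0,0,-1],[-0.4,0,0.945,0,0,0,-1],[-0.4,0,0.95,0,0,0,-1],[-0.4,0,0.95,0,0,0,-1]]

```text
clock: 11.55
position: [420.9, -74.7, 158.7]
ee_rot: [-0.001, 1.0, -0.0, 0.001]
contact_force: [-2.0, -0.4, 7.7]
gripper_width: -0.3
```

```bash
python3 m2.py sK
```

```text
11.55 [2.83626224 2.83527302 2.83477114 2.83749596] 2.8359505882672136 [420.87806332 -74.65755947 158.66877262] [-2.00183757 -0.41549019  7.68404338]
```

Call:
apply_moves:
  increments:
    - [[-0.002,-0.007,0,0,0,0,-1],[-0.004,-0.014,0,0,0,0,-1],[-0.004,-0.014,0,0,0,0,-1],[-0.004,-0.014,0,0,0,0,-1]]

```text
clock: 12.0
position: [421.3, -76.0, 158.7]
ee_rot: [-0.001, 1.0, -0.0, 0.001]
contact_force: [-1.9, -0.7, 6.1]
gripper_width: 0.2
```

```bash
python3 m2.py sL
```

```text
12.0 [2.84688802 2.84454941 2.84479967 2.84613319] 2.8455925724422872 [421.31865466 -76.02729532 158.65489131] [-1.94097209 -0.66521454  6.14038122]
```

2.8456 under the finger; lifting earlier shifted it about −0.003, which would bring it to ≈2.842. Lifting off.

Call:
apply_moves:
  increments:
    - [[0,0,-0.005,0,0,0,-1],[0,0,-0.01,0,0,0,-1],[0,0,-0.02,0,0,0,-1],[0,0,-0.05,0,0,0,-1],[0,0,-0.2,0,0,0,-1],[0.1,0,-0.5,0,0,0,-1],[0.3,0,-0.8,0,0,0,-1],[0.4,0,-0.95,0,0,0,-1],[0.4,0,-0.95,0,0,0,-1],[0.4,0,-0.95,0,0,0,-1]]

```text
clock: 13.05
position: [380.8, -75.9, 251.8]
ee_rot: [-0.0, 1.0, 0.0, 0.0]
contact_force: [0.4, 0.0, -0.4]
gripper_width: -0.2
```

```bash
python3 m2.py sM
```

```text
13.05 [2.84430893 2.84279363 2.84201144 2.84423159] 2.8433363974633776 [380.75062486 -75.85506334 251.8091942 ] [ 0.42191578  0.02160878 -0.37833981]
```

Call:
apply_moves:
  increments:
    - [[0,0,0,0,0,0,-1],[0,0,0,0,0,0,-1],[0,0,0,0,0,0,-1],[0,0,0,0,0,0,-1],[0,0,0,0,0,0,-1],[0,0,0,0,0,0,-1]]

```text
clock: 13.7
position: [380.8, -75.9, 251.8]
ee_rot: [-0.0, 1.0, -0.0, -0.0]
contact_force: [-0.2, 0.1, 0.3]
gripper_width: 0.2
```

```bash
python3 m2.py sN;python3 - <<'E'
from ang import *
w=snap('wrist');a=w['img'][195:275,370:450,::-1]
b=cv2.imread('pics/sN.png')[130:250,160:350]
cv2.imwrite('pics/N.png',np.hstack([cv2.resize(a,(320,320)),cv2.resize(b,(480,320))]))
E
```

```text
13.7 [2.84401783 2.84276478 2.84205705 2.843959  ] 2.843199665972008 [380.82786158 -75.92702577 251.83862562] [-0.17071399  0.10911879  0.26758447]
```

View pics/N.png

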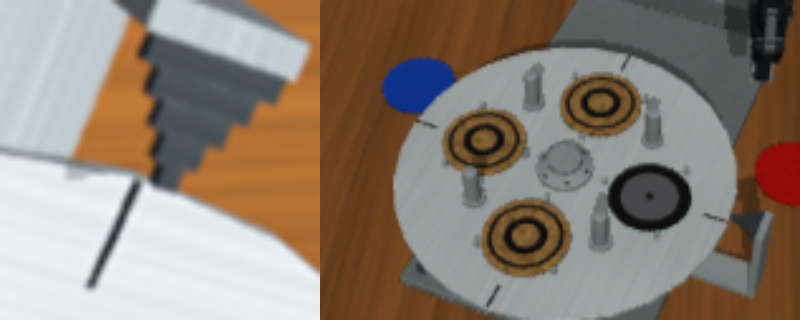

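The dial is at rest, the line is at the pointer within measuring error, the coasters are in their nests and the hand is clear.

```bash
python3 -c "
from bench import arm
print(arm.job_done())"
```

```text
the job is handed in; nothing more can be done
None
```

The dial was flicked, spun freely, was braked, and now rests with the empty nest's index line at the loading pointer. I have handed the job in; it reports no verdict.

- **Spin:** I pushed peg2 counter-clockwise with the shut fingers. The dial then turned untouched at about 1.1 rad/s for about 1.4 s (estimated from the commanded motion) before the fingertip braked it on the bare rim band.
- **Stop and easing:** It stopped about 2 degrees short of the pointer. I eased it forward, then slightly back, then re-pressed with 6–8 N for one last small nudge. The highest force I read was about 25 N, during the braking.
- **Last checks:** Two pictures 0.65 s apart both put the index line at 2.843 rad, so the dial is still. The pointer reads 2.840 to 2.845 rad depending on the picture, so the line is within about 0.3 degrees of it. The three coasters are in their nests, the contact force is about zero and the hand is clear at about 14 s.
- **Disagreement:** My first angle estimator read about 0.018 rad low. I replaced it with a finer fit of all four index lines, which agreed with the wrist picture.

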